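# Fit the second eyepiece of a stereo microscope

### The arm

A 6-joint arm with a two-finger parallel gripper is mounted at the origin on the work surface. World frame = base frame: x ahead of the robot, y to its left, z up, the work surface at z = 0. Lengths are in m, angles in rad, forces in N, time in s.
With the tool pointing down it reaches from about 0.35 to 0.975 m from the base axis. Payload 4.9 kg.
Tool frame: the origin (TCP) lies on the centre line of the jaws, within the pads' length; the fingertips stand manip.tcp_to_tips ahead of it and the grasp point (between the pads) is the TCP (manip.tcp_to_tips is the distance from the TCP to the fingertips, in m); y points along the fingers, z is the direction in which the jaws open and shut, and the axes are right-handed (so a half turn about y gives the same grasp; the last joint's range is limited). The gripper opens to 85 mm and grips with 20 to 120 N. Pads are 22 mm wide; open, the fingers measure 114 mm over their backs; the gripper's body (76 mm by 85 mm) begins 54 mm behind the grasp point. The pads swing forward as they close: fully open they stand 13 mm farther back than shut.
Start: joints at [1.052, 0.053, 1.613, -0, 1.476, -0.119], TCP at [0.243, 0.576, 0.25] pointing down, gripper open.
Joint ranges: [-3.01, 3.01], [-1.01, 2.22], [0.06, 2.58], [-1.02, 4.17], [0.09, 2.62], [-3.14, 3.14]. Speed limits (rad/s): [2.57, 2.57, 3.14, 3.14, 3.14, 3.14].

### API

Orientations are given as a unit quaternion [w, x, y, z].
In Python, from plant import manip gives the robot as it stands.
- The arm moves only by the tool apply_moves, never from a script. Its argument "moves" is a list of rows, each a list of 7 numbers: the gripper's target within -1 to 1 (shut at 1, half-way at 0, fully open at -1), then the shift along the tool's x, y, z in mm, then the turn, a rotation vector about the tool's x, y, z in degrees. A call has 1 to 20 rows; each row shifts and turns the commanded pose from where the row before left it, along the tool's axes as they then stand; what a row does not reach is not made up. A row lasts 1/10 s, in which the tool goes at most 50 mm and 8.59 degrees, less where a joint would pass 70% of its speed; a pose out of reach is approached as far as the arm can. A call with a gripper value outside its range is refused whole. The fingers move at their own pace and stop on an object; the grip force is fixed at half the most. Time passes only in rows, so rows that do not move let the fingers close. It gives the time, the measured TCP pose, the force and the opening at its end, in the units of the state.
- manip.state(): the state, without advancing time (a new reading comes with each control period).
- manip.grab_frame(name): name is "scene" or "side" or "wrist"; returns the picture (420x560x3 uint8, blue, green, red); there is no depth.
- manip.calibration(name): a dict with "mtx" (3x3 intrinsics, pixels), "T" (4x4, takes a point from camera to world coordinates); the wrist camera has in their place "T_tool_cam" (4x4, takes a point from camera to tool coordinates, whose origin is the TCP and whose axes are the tool frame's). Camera axes: x right, y down, z forward; pixel columns grow to the right and rows downward; lengths in m; the calibration is good to about 2 mm. A picture is of the moment at which its call begins: read the wrist's pose just before it. calibration takes no time and is no camera call.
- manip.job_done(): hands the job in, once; it reports no verdict.
The state is a dict: "time": time; "joint_pos": joint angles; "joint_vel": joint speeds; "joint_efforts": joint torques, N m; "tool_pos": TCP position; "tool_rot": TCP orientation; "contact_force": force on the tool from outside, world axes, zero at the start; "ft_torque": the same for the moment, N m; "gripper_width": opening from 0.0 (shut) to 1.0 (fully open).
Only numpy, scipy, OpenCV 4.12 (cv2) and the standard library are available. Lean on these libraries where they do the work, as an engineer would, in place of code of your own. Each camera call takes 0.05 s, during which the arm holds its last target. There are 200 camera calls.

### The job

One eyepiece tube of the stereo microscope is still closed with a dust plug. First pull the plug out by its knob, put it in the open parts tray and let go of it; then take the loose eyepiece, guide its barrel into the freed tube, keeping hold until it is well in, and leave it fully home with its shoulder on the rim. Leave the spare objective, the screwdriver and the jar where they are.

Things in the scene. Friction and masses are not known exactly. Their poses are not given: they have to be found in the camera images.
- scope: white stereo microscope, fixed, on a grey base 260 (its x) by 200 mm, 20 mm high; post 280 mm high at its far side. Origin: centre of the base's underside. At zero yaw its eyepiece tubes lean towards the robot (-x); it is turned by up to 15 degrees. Its head (120 mm wide, top 185 mm high) lies below and beyond the tube mouths; nothing is above them along their axis
- tube_left: dark steel eyepiece tube of the microscope, on its +y side, fixed. Origin: centre of the mouth (rim plane), 225 mm above the bench. z axis: the tube's axis, pointing out of the mouth, 35 degrees from vertical, leaning to the microscope's -x; y axis level, across the two tubes. Outer diameter 38 mm, bore 32 mm, clear to over 32 mm deep. The two axes are parallel, 76 mm apart
- fitted_eyepiece: the eyepiece already fitted, in the left or the right tube (varies), immovable. Origin: on the tube's axis at the mouth; it stands 43 mm out of the rim, 40 mm in diameter. The plug is in the other tube
- tube_right: the other eyepiece tube, on the -y side at zero yaw, same sizes, same axes and same kind of origin as tube_left
- plug: black plastic dust plug, 30 g, standing loosely in one of the two tubes (no snap or thread). Origin: centre of the underside of its flange, which lies on the tube's rim at the start; z along its axis towards the knob. Stem 29 mm diameter reaching 14 mm below the origin (into the tube); flange 40 mm diameter, 5 mm thick; grip knob 20 mm diameter, from 5 to 29 mm above the origin
- tray: open aluminium parts tray on the bench, empty, fixed, 130 mm (its x) by 110 mm (its y), walls 22 mm high and 3 mm thick, floor 3 mm thick. Origin: centre of its underside. It stands at one side in front of the microscope, the loose eyepiece at the other; sides vary
- eyepiece: the loose eyepiece, about 90 g, standing upright on the bench, barrel down. Origin: centre of the barrel's lower end; z along its axis towards the eye end. Bright barrel 30 mm diameter from 0 to 30 mm (lower 3 mm tapered to 27 mm); black cylindrical head 40 mm diameter from 30 to 64 mm (grip here); narrower rubber eyecup, 35 mm tapering to 32 mm in diameter, from 64 to 73 mm
- eyepiece_shoulder (a point): centre of the eyepiece's shoulder (underside of the head), 30 mm from the barrel's end; it lies at the tube's mouth when the eyepiece is home
- objective: bystander: spare black objective lens standing on the bench, 52 mm diameter, 36 mm high, short and wide, stepped to 38 mm at the top. Origin: centre of its underside
- screwdriver: bystander: small screwdriver lying on the bench, 150 mm long
- jar: bystander: small closed jar, 44 mm diameter, 45 mm high. Origin: centre of its underside
There are look-alikes about, which are no part of the job. Leave any purple look-alike of the plug alone.

How it is judged:
On the way, in this order (a step that is already met when the one before it is completed fails the run):
1. the plug lies in the tray, let go (x of plug in the frame of tray between -0.062 and 0.062 m and y of plug in the frame of tray between -0.052 and 0.052 m and height (world z) of plug below 0.04 m and linear speed of plug below 0.05 m/s and contact force between the fingers and plug below 0.1 N), for 0.2 s.
2. the eyepiece's barrel is at least half way (15 mm) in the freed tube while the gripper still holds it (((z of eyepiece_shoulder in the frame of tube_left between -0.004 and 0.015 m and x of eyepiece_shoulder in the frame of tube_left between -0.004 and 0.004 m and y of eyepiece_shoulder in the frame of tube_left between -0.004 and 0.004 m and angle between the z axis of eyepiece and the z axis of tube_left, either way round below 0.1 rad) or (z of eyepiece_shoulder in the frame of tube_right between -0.004 and 0.015 m and x of eyepiece_shoulder in the frame of tube_right between -0.004 and 0.004 m and y of eyepiece_shoulder in the frame of tube_right between -0.004 and 0.004 m and angle between the z axis of eyepiece and the z axis of tube_right, either way round below 0.1 rad)) and contact force between the fingers and eyepiece above 0.5 N), for 0.1 s.
At the end, for the whole second after the job is handed in: The loose eyepiece sits in the freed tube, shoulder within 3 mm of the rim along the axis and within 4 mm of the axis, axes within 0.1 rad, released and at rest (under 0.02 m/s); the plug lies in the tray, within its walls, lower than 40 mm and at rest (under 0.05 m/s) (((z of eyepiece_shoulder in the frame of tube_left between -0.004 and 0.003 m and x of eyepiece_shoulder in the frame of tube_left between -0.004 and 0.004 m and y of eyepiece_shoulder in the frame of tube_left between -0.004 and 0.004 m and angle between the z axis of eyepiece and the z axis of tube_left, either way round below 0.1 rad) or (z of eyepiece_shoulder in the frame of tube_right between -0.004 and 0.003 m and x of eyepiece_shoulder in the frame of tube_right between -0.004 and 0.004 m and y of eyepiece_shoulder in the frame of tube_right between -0.004 and 0.004 m and angle between the z axis of eyepiece and the z axis of tube_right, either way round below 0.1 rad)) and x of plug in the frame of tray between -0.062 and 0.062 m and y of plug in the frame of tray between -0.052 and 0.052 m and height (world z) of plug below 0.04 m and linear speed of plug below 0.05 m/s and linear speed of eyepiece below 0.02 m/s); the robot touches nothing.
It fails at once if the objective is displaced by more than 20 mm (distance of objective from where it was at the start of the episode above 0.02 m).
It fails at once if the screwdriver is displaced by more than 20 mm (distance of screwdriver from where it was at the start of the episode above 0.02 m).
It fails at once if the jar is displaced by more than 20 mm (distance of jar from where it was at the start of the episode above 0.02 m).
It also fails if it takes over 72 s, if anything falls off the work surface, if the arm or the gripper's body presses on something with over 40 N, if the wrist force passes 120 N, or if a joint passes its speed limit or range.

## Working session

There is one attempt and no reset: what is moved stays moved. The work goes in short steps, Python scripts to look and compute and a tool call to move; the robot and the scene stay as the last step left them, time stands still between calls to the robot, and variables do not carry over. Pictures are saved under pics/ and viewed, about 8 in all and at most 12, crops included, and the job is handed in when it is done.

Besides the shell and the picture viewer there is one more tool, called after "Emit:" by a JSON object that holds its "method" and its "body". apply_moves: Moves the arm, as the interface text tells. Its arguments: {"type":"object","properties":{"moves":{"type":"array","items":{"type":"array","items":{"type":"number"}}}},"required":["moves"]}

```bash
mkdir -p pics
python3 - <<'E'
from plant import manip
import cv2,numpy as np
print(manip.state(), manip.tcp_to_tips)
for n in ["scene","side","wrist"]:
    f=manip.grab_frame(n); cv2.imwrite(f"pics/{n}0.png",f)
    print(n,manip.calibration(n))
E
```

```text
{'time': 0.0, 'joint_pos': array([ 1.05202270e+00,  5.33947850e-02,  1.61428392e+00,  7.13333341e-07,
        1.47600786e+00, -1.18961431e-01]), 'joint_vel': array([ 0.00081032, -0.00047208,  0.00016752,  0.00055017, -0.00098439,
        0.00062834]), 'joint_efforts': array([-3.79379399e-04, -3.93690491e+01, -3.70174956e+01, -6.42017562e-05,
        7.05795974e-03, -7.86614976e-06]), 'tool_pos': array([0.24296514, 0.57520971, 0.24904549]), 'tool_rot': array([-0.69232162,  0.69372744, -0.14064762,  0.14018298]), 'contact_force': array([-0.11826733, -1.11344733,  0.04453139]), 'ft_torque': array([-0.02095945, -0.03070142,  0.03418323]), 'gripper_width': 1.0020605981290498} 0.019
scene {'mtx': array([[487.85378349,   0.        , 279.32557587],
       [  0.        , 487.85378349, 199.82157038],
       [  0.        ,   0.        ,   1.        ]]), 'T': array([[-0.48855642,  0.73262629, -0.47388959,  1.16410964],
       [ 0.87247538,  0.40398811, -0.27491875,  0.31785805],
       [-0.00996694, -0.54777032, -0.83656938,  1.11610853],
       [ 0.        ,  0.        ,  0.        ,  1.       
[... 249 characters left out ...]
0.54115653,  0.61770277, -0.57060748,  0.46377447],
       [ 0.0037271 , -0.67678143, -0.73617457,  0.71522037],
       [ 0.        ,  0.        ,  0.        ,  1.        ]])}
wrist {'mtx': array([[342.1786727 ,   0.        , 279.75200423],
       [  0.        , 342.1786727 , 206.38370463],
       [  0.        ,   0.        ,   1.        ]]), 'T_tool_cam': array([[ 9.82982057e-04,  9.55808870e-01,  2.93987138e-01,
        -7.42037818e-02],
       [-4.70846048e-04, -2.93986805e-01,  9.55809362e-01,
        -1.23644113e-01],
       [ 9.99999406e-01, -1.07796613e-03,  1.61055074e-04,
         3.15907658e-04],
       [ 0.00000000e+00,  0.00000000e+00,  0.00000000e+00,
         1.00000000e+00]])}
```

Run:
```python
import cv2,numpy as np
a=cv2.imread("pics/scene0.png");b=cv2.imread("pics/side0.png")
cv2.imwrite("pics/scene0b.png",cv2.resize(a,(800,600),interpolation=cv2.INTER_CUBIC))
cv2.imwrite("pics/side0b.png",cv2.resize(b,(800,600),interpolation=cv2.INTER_CUBIC))
```

```text
(no output)
```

View pics/scene0b.png

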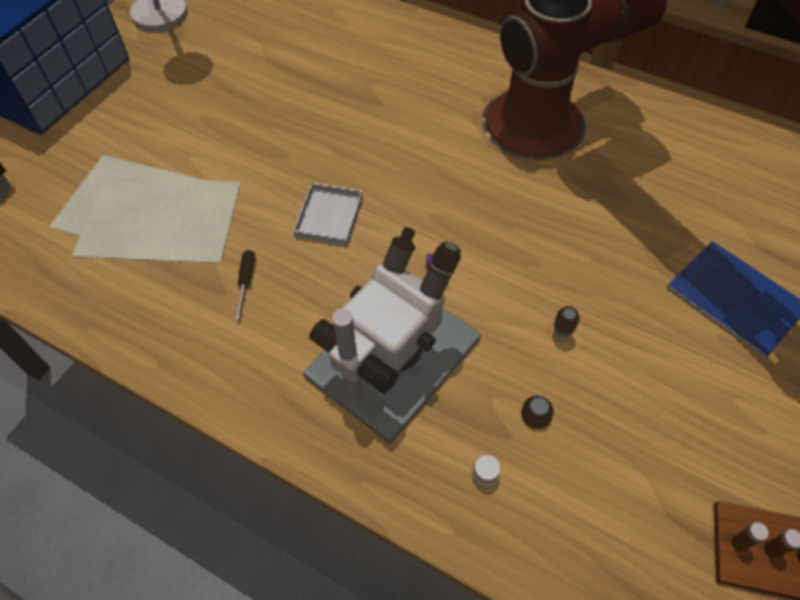

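View pics/side0b.png

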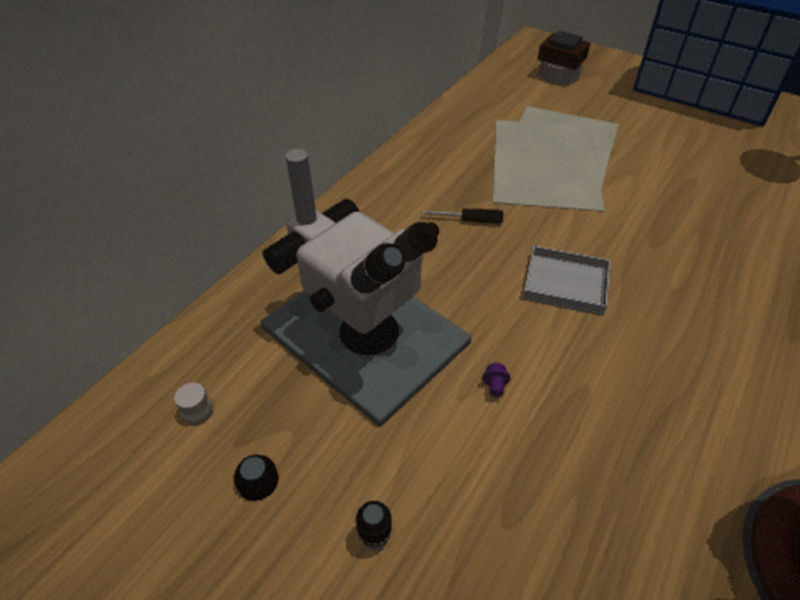

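The scene view shows the plug in the left-image tube (knob ~(407,235)) and the fitted eyepiece at (447,250). The tray is at (328,215), the loose eyepiece at (567,320), the objective at (538,410) and the jar at (487,468). The side view agrees, with the plug at (425,235), the eyepiece at (374,520), the tray at (567,280) and the purple decoy at (497,378).

```bash
cat > h.py <<'E'
import numpy as np, cv2
from scipy.optimize import least_squares
from scipy.spatial.transform import Rotation as R
from plant import manip
def RQ(q): return R.from_quat(np.r_[q[1:],q[0]]).as_matrix()
def Twrist(st):
    T=np.eye(4);T[:3,:3]=RQ(st["tool_rot"]);T[:3,3]=st["tool_pos"]
    return T@manip.calibration("wrist")["T_tool_cam"]
def cam(n): c=manip.calibration(n); return c["mtx"],c["T"]
def proj(K,T,p):
    q=(np.atleast_2d(p)-T[:3,3])@T[:3,:3]; q=q@K.T; return q[:,:2]/q[:,2:]
def ray(K,T,uv): 
    d=T[:3,:3]@np.linalg.solve(K,np.r_[uv,1.]); return T[:3,3],d/np.linalg.norm(d)
def onz(K,T,uv,z): o,d=ray(K,T,uv); return o+d*(z-o[2])/d[2]
def tri(*obs):
    A=np.zeros((3,3));b=np.zeros(3);rs=[ray(*o) for o in obs]
    for o,d in rs: P=np.eye(3)-np.outer(d,d);A+=P;b+=P@o
    x=np.linalg.solve(A,b); return x,[np.linalg.norm(np.cross(x-o,d)) for o,d in rs]
E
python3 - <<'E'
from h import *
np.set_printoptions(precision=4,suppress=True)
S=cam("scene");D=cam("side");k=.7
def t(n,a,b): print(n,*tri((*S,np.array(a)*k),(*D,np.array(b)*k)))
t("eyetop",(568,315),(374,514)); t("knobtop",(408,233),(430,232)); t("fitted top",(449,248),(390,261))
t("objtop",(540,407),(254,468)); t("jartop",(487,464),(191,393)); t("posttop",(343,317),(297,155))
t("scopeC1",(480,335),(380,419));t("scopeC2",(391,436),(263,325))
for p in [(480,335),(391,436),(305,375)]: print("base S",onz(*S,np.array(p)*k,.02))
for p in [(380,417),(263,323),(470,340)]: print("base D",onz(*D,np.array(p)*k,.02))
for p in [(313,185),(361,190),(347,244),(296,237)]: print("tray S",onz(*S,np.array(p)*k,.022))
for p in [(537,249),(609,258),(604,310),(525,299)]: print("tray D",onz(*D,np.array(p)*k,.022))
E
```

```text
eyetop [0.4817 0.261  0.0682] [np.float64(0.0006646287802207807), np.float64(0.0006646287802207174)]
knobtop [ 0.576  -0.0049  0.2416] [np.float64(0.0005848426207136832), np.float64(0.0005848426207136381)]
fitted top [0.581  0.0708 0.2541] [np.float64(0.002872367972042161), np.float64(0.002872367972042042)]
objtop [0.648  0.284  0.0336] [np.float64(0.0014662570949358373), np.float64(0.0014662570949358338)]
jartop [0.7843 0.2515 0.0475] [np.float64(0.0006415520858825017), np.float64(0.0006415520858825623)]
posttop [ 0.7737 -0.0001  0.2797] [np.float64(0.00030515497571721284), np.float64(0.00030515497571731117)]
scopeC1 [0.563  0.1348 0.0161] [np.float64(0.0013678314004108955), np.float64(0.0013678314004108405)]
scopeC2 [0.8072 0.092  0.0141] [np.float64(0.0024464029171899736), np.float64(0.0024464029171899354)]
base S [0.5657 0.1368 0.02  ]
base S [0.8082 0.0909 0.02  ]
base S [ 0.7842 -0.0946  0.02  ]
base D [0.563  0.1327 0.02  ]
base D [0.8059 0.0948 0.02  ]
base D [ 0.5245 -0.0482  0.02  ]
tray S [ 0.4131 -0.3198  0.022 ]
tray S [ 0.3768 -0.2254  0.022 ]
tray S [ 0.5089 -0.1781  0.022 ]
tray S [ 0.5428 -0.2752  0.022 ]
tray D [ 0.5225 -0.2836  0.022 ]
tray D [ 0.411  -0.3295  0.022 ]
tray D [ 0.3771 -0.2125  0.022 ]
tray D [ 0.4903 -0.1666  0.022 ]
```

```bash
cat >> h.py <<'E'
def Rtool(a,z):
    y=-a/np.linalg.norm(a); z=z-y*(z@y); z/=np.linalg.norm(z)
    return np.c_[np.cross(y,z),y,z]
def plan(p,Rt):
    st=manip.state(); R0=RQ(st["tool_rot"]); rv=R.from_matrix(R0.T@Rt).as_rotvec(degrees=True)
    print("turn",rv.round(2),np.linalg.norm(rv).round(2),"shift(cur axes)",(R0.T@(p-st["tool_pos"])*1e3).round(1),"shift(after turn)",(Rt.T@(p-st["tool_pos"])*1e3).round(1))
def axis(yaw,t=np.radians(35)): return np.array([-np.sin(t)*np.cos(yaw),-np.sin(t)*np.sin(yaw),np.cos(t)])
E
python3 - <<'E'
from h import *
np.set_printoptions(precision=4,suppress=True)
st=manip.state();print(RQ(st["tool_rot"]))
yaw=np.radians(-10);a=axis(yaw);ys=np.array([-np.sin(yaw),np.cos(yaw),0])
p=np.array([.592,-.008,.225])+.13*a
for s in(1,-1): Rt=Rtool(a,s*ys);print(Rt);plan(p,Rt)
E
```

```text
[[ 0.9211 -0.0008  0.3892]
 [-0.3892 -0.0014  0.9211]
 [-0.0002 -1.     -0.0016]]
[[ 0.8067  0.5649  0.1736]
 [-0.1422 -0.0996  0.9848]
 [ 0.5736 -0.8192  0.    ]]
turn [  4.03 -12.48 -34.87] 37.25 shift(cur axes) [ 475.8  -81.6 -418.3] shift(after turn) [ 350.5  145.1 -513.9]
[[-0.8067  0.5649 -0.1736]
 [ 0.1422 -0.0996 -0.9848]
 [-0.5736 -0.8192 -0.    ]]
turn [ 50.43 159.85   5.83] 167.72 shift(cur axes) [ 475.8  -81.6 -418.3] shift(after turn) [-350.5  145.1  513.9]
```

Emit:
{"method": "apply_moves", "body": {"moves": [[-1, 34, -6, -30, 0, 0, 0], [-1, 34, -6, -30, 0, 0, 0], [-1, 34, -6, -30, 0, 0, 0], [-1, 34, -6, -30, 0, 0, 0], [-1, 34, -6, -30, 0, 0, 0], [-1, 34, -6, -30, 0, 0, 0], [-1, 34, -6, -30, 0, 0, 0], [-1, 34, -6, -30, 0, 0, 0], [-1, 34, -6, -30, 0, 0, 0], [-1, 34, -6, -30, 0, 0, 0], [-1, 34, -6, -30, 0, 0, 0], [-1, 34, -6, -30, 0, 0, 0], [-1, 34, -6, -30, 0, 0, 0], [-1, 34, -6, -30, 0, 0, 0], [-1, 0, 0, 0, 0.8, -2.5, -7], [-1, 0, 0, 0, 0.8, -2.5, -7], [-1, 0, 0, 0, 0.8, -2.5, -7], [-1, 0, 0, 0, 0.8, -2.5, -7], [-1, 0, 0, 0, 0.8, -2.5, -7], [-1, 0, 0, 0, 0, 0, 0]]}}

```text
time: 2.15
tool_pos: [0.5158, 0.0039, 0.3307]
tool_rot: [-0.654, 0.69, 0.153, 0.27]
contact_force: [0.2, -0.6, -0.6]
gripper_width: 1.001
```

Run:
```python
from h import *
st=manip.state();print(st["joint_pos"],st["tool_pos"],RQ(st["tool_rot"]).round(3).tolist())
f=manip.grab_frame("wrist");cv2.imwrite("pics/w1.png",f);np.save("w1.npy",Twrist(st))
cv2.imwrite("pics/w1b.png",cv2.resize(f,(800,600),interpolation=cv2.INTER_CUBIC))
```

```text
[-0.12162577 -0.63734347  2.11155811 -0.03399538  1.05865625 -1.51060427] [0.51578514 0.00393275 0.33067023] [[0.807, 0.564, 0.173], [-0.143, -0.099, 0.985], [0.573, -0.82, 0.001]]
```

View pics/w1b.png

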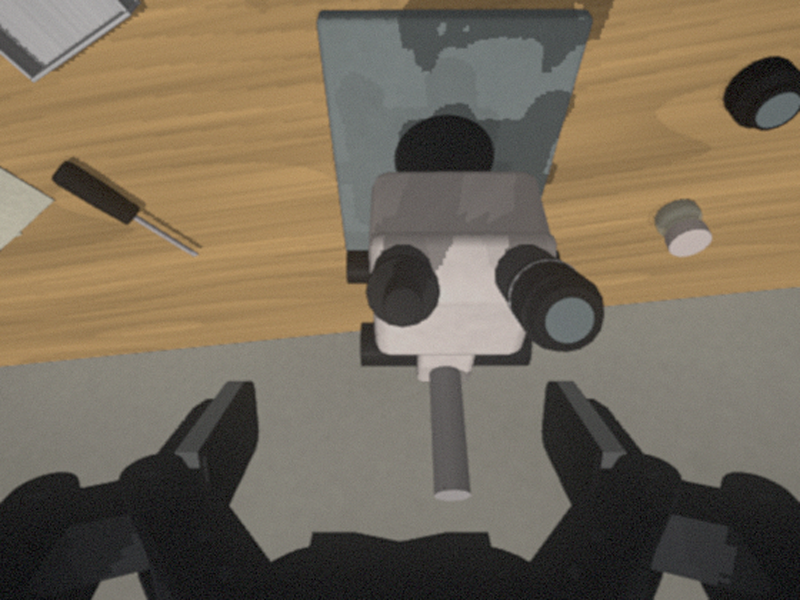

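The wrist view shows the plug at ~(402,285), the fitted eyepiece's top disc at (570,320) and the base's front corners at (318,12) and (590,14), so a yaw near −10° fits. I'll enlarge the tubes with boosted brightness.

Run:
```python
import cv2,numpy as np
def g(f,x,y,w,h,s):
    c=cv2.imread(f)[y:y+h,x:x+w]; c=(255*(c/255.)**.45).astype(np.uint8)
    return cv2.resize(c,(w*s,h*s),interpolation=cv2.INTER_CUBIC)
W=g("pics/w1.png",250,160,190,95,4)   # 760x380... 
S=g("pics/scene0.png",265,155,65,55,6); D=g("pics/side0.png",245,150,65,55,6)
o=np.zeros((600,800,3),np.uint8); W=W[:,:760]; o[:270]=0
W=cv2.resize(W,(532,266)); 
W=g("pics/w1.png",255,165,180,90,3)
o[:270,:540]=W; o[270:600,:390]=S; o[270:600,400:790]=D
cv2.imwrite("pics/crop1.png",o)
```

```text
(no output)
```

View pics/crop1.png

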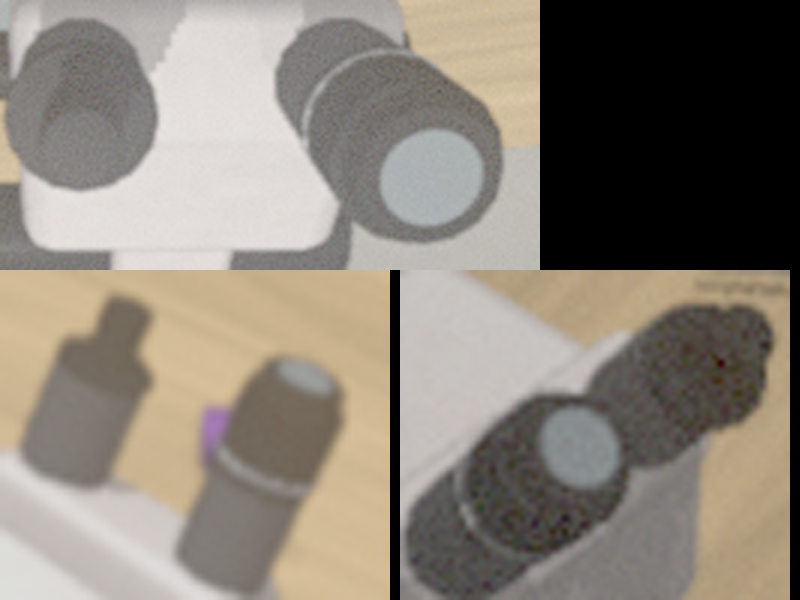

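The wrist crop gives the knob top at (82,143) and the fitted glass at (432,178). In the scene crop they are at (131,304) and (307,377), in the side crop at (752,330) and (581,447). Next I triangulate and fit the scope's pose.

Run:
```python
from h import *
np.set_printoptions(precision=4,suppress=True)
S=cam("scene");D=cam("side");W=(manip.calibration("wrist")["mtx"],np.load("w1.npy"));k=.7
kn=[(S,(286.8,160.7)),(D,(303.7,160)),(W,(282.3,212.7))]
gl=[(S,(316.2,172.8)),(D,(275.2,179.5)),(W,(399,224.3))]
for o in(kn,gl): print(tri(*[(*c,np.array(u)) for c,u in o]), tri(*[(*c,np.array(u)) for c,u in o[:2]])[0])
c={'F+':(-.13,.1),'F-':(-.13,-.1),'B+':(.13,.1),'B-':(.13,-.1)}
base=[(S,'F+',(480,334)),(S,'B+',(391,437)),(S,'B-',(305,374)),(D,'F+',(380,417)),(D,'B+',(263,323)),(D,'F-',(470,340)),(W,'F-',(318,12)),(W,'F+',(590,14))]
def loc(p,v): cy,sy=np.cos(p[2]),np.sin(p[2]); return np.array([p[0]+cy*v[0]-sy*v[1],p[1]+sy*v[0]+cy*v[1],v[2]])
def res(p):
    r=[]
    for C,n,u in base: r.append(proj(*C,loc(p,(*c[n],.02)))[0]-np.array(u)*k)
    a=axis(p[2])
    for o,s,l in((kn,-.038,.029),(gl,.038,p[4])):
        P=loc(p,(p[3],s,.225))+l*a
        for C,u in o: r.append(proj(*C,P)[0]-u)
    return np.ravel(r)
s=least_squares(res,[.68,0,-.17,-.1,.043],loss="soft_l1")
print(s.x,np.degrees(s.x[2]));print(res(s.x).reshape(-1,2).round(1).tolist())
a=axis(s.x[2]);print("mouthR",loc(s.x,(s.x[3],-.038,.225)),"knobtop",loc(s.x,(s.x[3],-.038,.225))+.029*a)
```

```text
(array([ 0.5719, -0.0045,  0.2479]), [np.float64(0.0006399541682669787), np.float64(0.0009453344031732315), np.float64(0.00040703319432526096)]) [ 0.572  -0.0048  0.2478]
(array([0.5793, 0.0719, 0.2608]), [np.float64(0.0007461546239199073), np.float64(0.0007715809921446075), np.float64(0.0009023379739065123)]) [0.5789 0.072  0.2601]
[ 0.6687  0.0166 -0.1814 -0.0737  0.0437] -10.394058292829943
[[1.8, -1.1], [-1.1, 1.7], [-2.3, -3.0], [0.1, 3.3], [-2.0, -2.6], [3.0, -2.7], [-2.8, 0.3], [4.9, 0.1], [-0.2, -0.2], [-0.9, -0.2], [-0.2, 2.1], [-0.1, -0.6], [0.0, -0.0], [0.6, -2.0]]
mouthR [ 0.5893 -0.0074  0.225 ] knobtop [ 0.573  -0.0044  0.2488]
```

Run:
```python
from h import *
yaw=np.radians(-10.8);a=axis(yaw);ys=np.array([-np.sin(yaw),np.cos(yaw),0])
m=np.array([.5889,-.0075,.2248]);plan(m+.027*a,Rtool(a,ys))
```

```text
turn [-0.48  0.6  -0.04] 0.77 shift(cur axes) [ -2.  103.1   1.6] shift(after turn) [ -2.1 103.    2.5]
```

Emit:
{"method": "apply_moves", "body": {"moves": [[0, -2, 0, 2.5, -0.5, 0.6, 0], [0, 0, 0, 0, 0, 0, 0], [0, 0, 0, 0, 0, 0, 0], [0, 0, 13, 0, 0, 0, 0], [0, 0, 20, 0, 0, 0, 0], [0, 0, 20, 0, 0, 0, 0], [0, 0, 20, 0, 0, 0, 0], [0, 0, 15, 0, 0, 0, 0], [0, 0, 10, 0, 0, 0, 0], [0, 0, 5, 0, 0, 0, 0], [0, 0, 0, 0, 0, 0, 0]]}}

```text
time: 3.3
tool_pos: [0.5754, -0.005, 0.2479]
tool_rot: [-0.651, 0.691, 0.149, 0.275]
contact_force: [0.1, -0.1, -0.8]
gripper_width: 0.506
```

Run:
```python
from h import *
f=manip.grab_frame("wrist");c=f[150:400,140:420];c=(255*(c/255.)**.45).astype(np.uint8)
cv2.imwrite("pics/w2.png",cv2.resize(c,None,fx=2,fy=2,interpolation=cv2.INTER_CUBIC))
yaw=np.radians(-10.8);a=axis(yaw);ys=np.array([-np.sin(yaw),np.cos(yaw),0])
m=np.array([.5889,-.0075,.2248]);plan(m+.027*a,Rtool(a,ys))
```

```text
turn [0.   0.04 0.14] 0.14 shift(cur axes) [-2.7  0.6 -0.1] shift(after turn) [-2.7  0.6 -0.1]
```

View pics/w2.png

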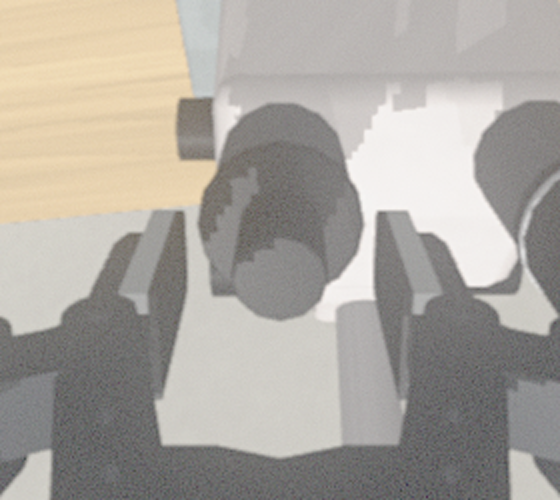

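The knob is centred between the pads, with its top at crop (281,279). I'll shift −2.5 in tool x, close, then pull out along the axis.

Emit:
{"method": "apply_moves", "body": {"moves": [[0, -2.5, 0.5, 0, 0, 0, 0], [0, 0, 0, 0, 0, 0, 0], [1, 0, 0, 0, 0, 0, 0], [1, 0, 0, 0, 0, 0, 0], [1, 0, 0, 0, 0, 0, 0], [1, 0, 0, 0, 0, 0, 0], [1, 0, 0, 0, 0, 0, 0], [1, 0, 0, 0, 0, 0, 0], [1, 0, 0, 0, 0, 0, 0]]}}

```text
time: 4.25
tool_pos: [0.5736, -0.0044, 0.248]
tool_rot: [-0.651, 0.691, 0.15, 0.276]
contact_force: [-6.4, 0.9, 5.4]
gripper_width: 0.207
```

Emit:
{"method": "apply_moves", "body": {"moves": [[1, 0, -5, 0, 0, 0, 0], [1, 0, -8, 0, 0, 0, 0], [1, 0, -10, 0, 0, 0, 0], [1, 0, -20, 0, 0, 0, 0], [1, 0, -20, 0, 0, 0, 0], [1, 0, -20, 0, 0, 0, 0], [1, 0, -20, 0, 0, 0, 0], [1, 0, 0, 0, 0, 0, 0]]}}

```text
time: 5.05
tool_pos: [0.5153, 0.0068, 0.3355]
tool_rot: [-0.65, 0.691, 0.152, 0.278]
contact_force: [-0.2, -0.4, 0.4]
gripper_width: 0.211
```

Run:
```python
from h import *
st=manip.state()
f=manip.grab_frame("wrist");cv2.imwrite("pics/w3.png",f);np.save("w3.npy",Twrist(st))
c=(255*(f/255.)**.45).astype(np.uint8)
cv2.imwrite("pics/w3b.png",cv2.resize(c,(800,600),interpolation=cv2.INTER_CUBIC))
print(st["gripper_width"])
# tray
S=cam("scene");D=cam("side")
A=[onz(*S,np.array(p)*.7,.022) for p in [(313,185),(361,190),(347,244),(296,237)]]
B=[onz(*D,np.array(p)*.7,.022) for p in [(537,249),(609,258),(604,310),(525,299)]]
t=(np.mean(A,0)+np.mean(B,0))/2;print(np.mean(A,0),np.mean(B,0))
# drop poses: tool down, x axis choices
for ang in (-30,-24,-15,0):
    x=np.array([np.cos(np.radians(ang)),np.sin(np.radians(ang)),0]); y=np.array([0,0,-1.]); Rt=np.c_[x,y,np.cross(x,y)]
    print(ang); plan(np.r_[t[:2],.16],Rt)
```

```text
0.2114984989117908
[ 0.46042178 -0.24963049  0.022     ] [ 0.45022641 -0.24804835  0.022     ]
-30
turn [-5.93 18.64 35.03] 40.12 shift(cur axes) [-109.6  134.9 -262.3] shift(after turn) [  75.8  173.4 -251.3]
-24
turn [-4.08 12.83 35.2 ] 37.69 shift(cur axes) [-109.6  134.9 -262.3] shift(after turn) [  49.2  173.4 -257.9]
-15
turn [-1.3   4.12 35.35] 35.61 shift(cur axes) [-109.6  134.9 -262.3] shift(after turn) [   8.2  173.4 -262.4]
0
turn [  3.32 -10.4   35.26] 36.91 shift(cur axes) [-109.6  134.9 -262.3] shift(after turn) [ -60.   173.4 -255.6]
```

View pics/w3b.png

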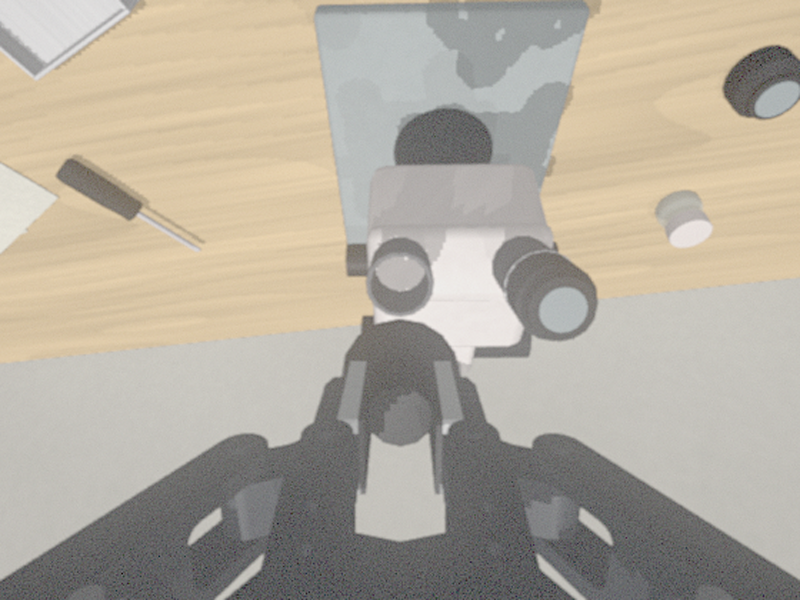

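The plug is held in the jaws. The freed mouth is at about (400,280), and the tray corner is at the upper left.

Emit:
{"method": "apply_moves", "body": {"moves": [[1, 0, 0, 0, -0.26, 0.82, 7.07], [1, 0, 0, 0, -0.26, 0.82, 7.07], [1, 0, 0, 0, -0.26, 0.82, 7.07], [1, 0, 0, 0, -0.26, 0.82, 7.07], [1, 0, 0, 0, -0.26, 0.82, 7.07], [1, 1, 0, -37, 0, 0, 0], [1, 1, 0, -37, 0, 0, 0], [1, 1, 15, -37, 0, 0, 0], [1, 1, 15, -37, 0, 0, 0], [1, 1, 15, -37, 0, 0, 0], [1, 1, 15, -37, 0, 0, 0], [1, 1, 15, -40, 0, 0, 0], [1, 1, 49, 0, 0, 0, 0], [1, 0, 49, 0, 0, 0, 0], [1, 0, 0, 0, 0, 0, 0], [1, 0, 0, 0, 0, 0, 0]]}}

```text
time: 6.7
tool_pos: [0.4539, -0.2479, 0.1572]
tool_rot: [0.702, -0.7, 0.095, -0.09]
contact_force: [0.1, 0.1, 0.1]
gripper_width: 0.207
```

Run:
```python
from h import *
st=manip.state()
t=np.array([.4553,-.2488,.047]);ang=-15
x=np.array([np.cos(np.radians(ang)),np.sin(np.radians(ang)),0]); y=np.array([0,0,-1.]); plan(t,np.c_[x,y,np.cross(x,y)])
f=manip.grab_frame("wrist");c=(255*(f/255.)**.45).astype(np.uint8)
s=manip.grab_frame("side")[120:280,280:480];s=(255*(s/255.)**.45).astype(np.uint8)
o=np.zeros((600,800,3),np.uint8);o[:300,:400]=cv2.resize(c,(400,300));o[:320,400:]=cv2.resize(s,(400,320))
o=o[:320]
cv2.imwrite("pics/t1.png",o)
```

```text
turn [-0.04  0.   -0.4 ] 0.41 shift(cur axes) [  2.3 110.2  -0.6] shift(after turn) [  1.5 110.2  -0.5]
```

View pics/t1.png

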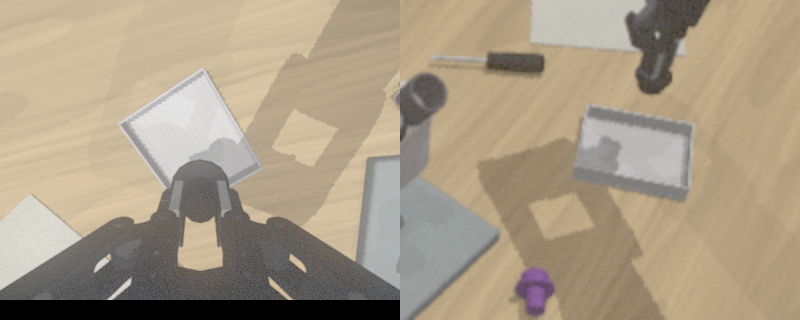

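Emit:
{"method": "apply_moves", "body": {"moves": [[1, 1, 30, -1, 0, 0, 0], [1, 1, 30, -1, 0, 0, 0], [1, 0, 25, 0, 0, 0, 0], [1, 0, 15, 0, 0, 0, 0], [1, 0, 8, 0, 0, 0, 0], [1, 0, 2, 0, 0, 0, 0], [1, 0, 0, 0, 0, 0, 0], [1, 0, 0, 0, 0, 0, 0]]}}

```text
time: 7.6
tool_pos: [0.4566, -0.2516, 0.05]
tool_rot: [-0.701, 0.702, -0.093, 0.092]
contact_force: [1.4, -1.1, -0.2]
gripper_width: 0.206
```

Emit:
{"method": "apply_moves", "body": {"moves": [[1, 0, 3, 0, 0, 0, 0], [1, 0, 0, 0, 0, 0, 0], [0, 0, 0, 0, 0, 0, 0], [0, 0, 0, 0, 0, 0, 0], [0, 0, 0, 0, 0, 0, 0], [0, 0, 0, 0, 0, 0, 0], [0, 0, -10, 0, 0, 0, 0], [0, 0, -20, 0, 0, 0, 0], [0, 0, -40, 0, 0, 0, 0], [0, 0, -40, 0, 0, 0, 0], [0, 0, -40, 0, 0, 0, 0], [-1, 0, 0, 0, 0, 0, 0], [-1, 0, 0, 0, 0, 0, 0]]}}

```text
time: 8.9
tool_pos: [0.4569, -0.2514, 0.1976]
tool_rot: [-0.7, 0.702, -0.092, 0.092]
contact_force: [0.0, 0.4, -0.7]
gripper_width: 0.819
```

Run:
```python
from h import *
np.set_printoptions(precision=4,suppress=True)
f=manip.grab_frame("wrist");c=(255*(f/255.)**.45).astype(np.uint8)
S=cv2.imread("pics/scene0.png")[195:255,375:425];D=cv2.imread("pics/side0.png")[340:390,235:290]
g=lambda i:(255*(i/255.)**.45).astype(np.uint8)
o=np.zeros((600,800,3),np.uint8);o[:300,:400]=cv2.resize(c,(400,300))
o[:300,400:650]=cv2.resize(g(S),None,fx=5,fy=5,interpolation=cv2.INTER_CUBIC);o[300:550,400:675]=cv2.resize(g(D),None,fx=5,fy=5,interpolation=cv2.INTER_CUBIC)
cv2.imwrite("pics/t2.png",o)
# look pose over eyepiece, tool down, TCP 90mm above & toward -x
for ang in (0,15,30):
    x=np.array([np.cos(np.radians(ang)),np.sin(np.radians(ang)),0]); y=np.array([0,0,-1.]); print(ang);plan(np.array([.4817,.261,.17])-.01*x,np.c_[x,y,np.cross(x,y)])
```

```text
0
turn [  0.01 -15.    -0.2 ] 15.0 shift(cur axes) [-117.2   25.7  498.4] shift(after turn) [ 15.7  25.6 511.8]
15
turn [ -0.01 -30.    -0.2 ] 30.0 shift(cur axes) [-116.2   25.7  496. ] shift(after turn) [147.2  25.6 487.7]
30
turn [ -0.04 -45.    -0.2 ] 45.0 shift(cur axes) [-114.6   25.7  494. ] shift(after turn) [268.1  25.6 430.4]
```

View pics/t2.png

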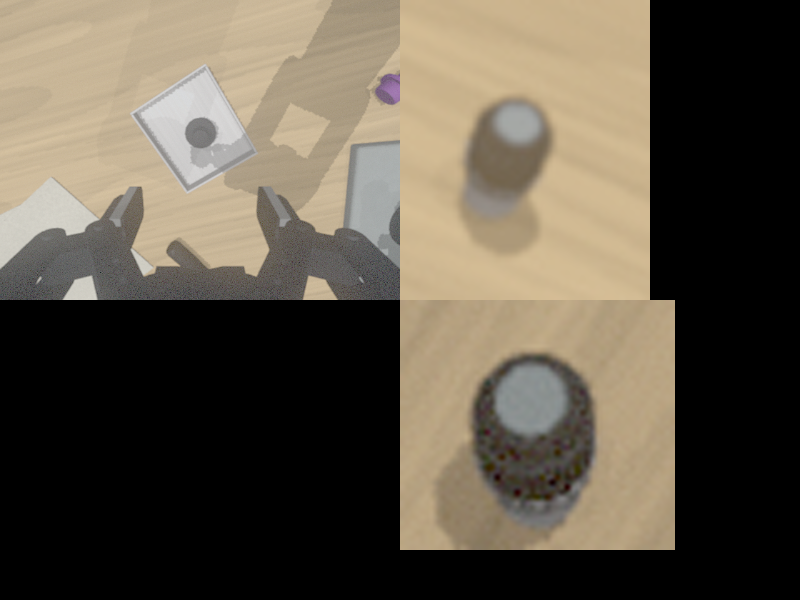

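The plug stands in the tray at (200,132), and the purple decoy is untouched at the right edge. The loose eyepiece's glass centre is at (517,124) in the scene crop and (532,398) in the side crop.

Emit:
{"method": "apply_moves", "body": {"moves": [[-1, 0, 0, 0, 0, -7.5, 0], [-1, 0, 0, 0, 0, -7.5, 0], [-1, 0, 0, 40, 0, 0, 0], [-1, 0, 0, 40, 0, 0, 0], [-1, 0, 0, 40, 0, 0, 0], [-1, 0, 0, 40, 0, 0, 0], [-1, 0, 0, 40, 0, 0, 0], [-1, 0, 0, 40, 0, 0, 0], [-1, 0, 0, 40, 0, 0, 0], [-1, 5, 0, 40, 0, 0, 0], [-1, 5, 0, 40, 0, 0, 0], [-1, 5, 0, 40, 0, 0, 0], [-1, 0, 0, 40, 0, 0, 0], [-1, 0, 0, 40, 0, 0, 0], [-1, 0, 26, 32, 0, 0, 0], [-1, 0, 0, 0, 0, 0, 0], [-1, 0, 0, 0, 0, 0, 0]]}}

```text
time: 10.65
tool_pos: [0.4694, 0.2609, 0.1668]
tool_rot: [-0.706, 0.708, -0.002, -0.004]
contact_force: [-0.0, 0.4, 0.3]
gripper_width: 0.999
```

Run:
```python
from h import *
np.set_printoptions(precision=4,suppress=True)
st=manip.state();print(st["tool_pos"],st["joint_pos"])
S=cam("scene");D=cam("side");K=manip.calibration("wrist")["mtx"]
g=tri((*S,np.array([398.4,219.8])),(*D,np.array([261.4,359.6])));print(g)
T=Twrist(st);np.save("w4.npy",T)
f=manip.grab_frame("wrist");cv2.imwrite("pics/w4.png",f)
pr=proj(K,T,g[0])[0];print("pred",pr)
x,y=(pr-[100,75]).astype(int);x=max(x,0);y=max(y,0);print(x,y)
c=(255*(f[y:y+150,x:x+200]/255.)**.45).astype(np.uint8)
cv2.imwrite("pics/w4b.png",cv2.resize(c,None,fx=3,fy=3,interpolation=cv2.INTER_CUBIC))
```

```text
[0.4694 0.2609 0.1668] [ 0.3681 -0.0858  1.8924  0.0012  1.3437 -1.2046]
(array([0.4814, 0.2622, 0.0721]), [np.float64(0.0006115386704508293), np.float64(0.0006115386704508653)])
pred [282.0083 234.0021]
182 159
```

View pics/w4b.png

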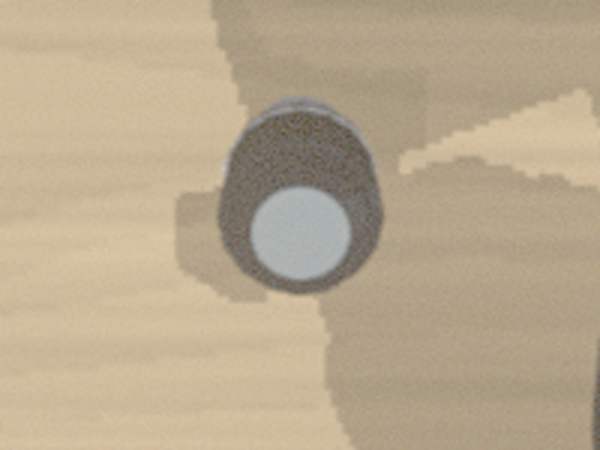

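The glass centre is at pixel (282,236.7) against the predicted (282,234), so the eyepiece is at about (0.482, 0.262) with its top at 72 mm. Descending to grasp.

Emit:
{"method": "apply_moves", "body": {"moves": [[-1, 6.5, 15, 1, 0, 0, 0], [-1, 6.3, 25, 0, 0, 0, 0], [-1, 0, 25, 0, 0, 0, 0], [-1, 0, 25, 0, 0, 0, 0], [-1, 0, 15, 0, 0, 0, 0], [-1, 0, 7, 0, 0, 0, 0], [-1, 0, 0, 0, 0, 0, 0], [-1, 0, 0, 0, 0, 0, 0]]}}

```text
time: 11.5
tool_pos: [0.4844, 0.2622, 0.0588]
tool_rot: [0.707, -0.707, 0.001, 0.001]
contact_force: [-0.1, 0.6, -0.0]
gripper_width: 0.998
```

Emit:
{"method": "apply_moves", "body": {"moves": [[-1, -2, 6, 0, 0, 0, 0], [-1, 0, 0, 0, 0, 0, 0], [1, 0, 0, 0, 0, 0, 0], [1, 0, 0, 0, 0, 0, 0], [1, 0, 0, 0, 0, 0, 0], [1, 0, 0, 0, 0, 0, 0], [1, 0, 0, 0, 0, 0, 0], [1, 0, 0, 0, 0, 0, 0], [1, 0, 0, 0, 0, 0, 0]]}}

```text
time: 12.4
tool_pos: [0.4818, 0.2623, 0.052]
tool_rot: [0.707, -0.707, 0.001, 0.001]
contact_force: [0.4, 0.2, 3.9]
gripper_width: 0.437
```

Emit:
{"method": "apply_moves", "body": {"moves": [[1, 0, -10, 0, 0, 0, 0], [1, 0, -20, 0, 0, 0, 0], [1, 0, -40, 0, 0, 0, 0], [1, 0, -40, 0, 0, 0, 0], [1, 0, -40, 0, 0, 0, 0], [1, 0, -40, 0, 0, 0, 0], [1, 0, -40, 0, 0, 0, 0], [1, 0, -40, 0, 0, 0, 0], [1, 0, -40, 0, 0, 0, 0], [1, 0, 0, 0, 0, 0, 0], [1, 0, 0, 0, 0, 0, 0]]}}

```text
time: 13.5
tool_pos: [0.4826, 0.2621, 0.3629]
tool_rot: [0.708, -0.707, 0.001, 0.001]
contact_force: [-0.1, -0.3, -1.2]
gripper_width: 0.439
```

Run:
```python
from h import *
np.set_printoptions(precision=4,suppress=True)
yaw=np.radians(-10.8);a=axis(yaw);ys=np.array([-np.sin(yaw),np.cos(yaw),0])
m=np.array([.5889,-.0075,.2248]);plan(m+.12*a,Rtool(a,ys)); print(manip.state()["gripper_width"])
print("w3 mouth pred",proj(manip.calibration("wrist")["mtx"],np.load("w3.npy"),m)/.7)
```

```text
turn [ -3.36  10.45 -35.  ] 36.68 shift(cur axes) [  38.7   39.4 -256.7] shift(after turn) [  47.7   82.  -244.9]
0.4390072430910076
w3 mouth pred [[398.935  280.8396]]
```

Emit:
{"method": "apply_moves", "body": {"moves": [[1, 0, 0, 0, -0.67, 2.09, -7], [1, 0, 0, 0, -0.67, 2.09, -7], [1, 0, 0, 0, -0.67, 2.09, -7], [1, 0, 0, 0, -0.67, 2.09, -7], [1, 0, 0, 0, -0.67, 2.09, -7], [1, 6.8, 0, -35, 0, 0, 0], [1, 6.8, 0, -35, 0, 0, 0], [1, 6.8, 0, -35, 0, 0, 0], [1, 6.8, 0, -35, 0, 0, 0], [1, 6.8, 0, -35, 0, 0, 0], [1, 6.8, 0, -35, 0, 0, 0], [1, 6.8, 0, -35, 0, 0, 0], [1, 0, 30, 0, 0, 0, 0], [1, 0, 30, 0, 0, 0, 0], [1, 0, 22, 0, 0, 0, 0], [1, 0, 0, 0, 0, 0, 0], [1, 0, 0, 0, 0, 0, 0]]}}

```text
time: 15.2
tool_pos: [0.5203, 0.0053, 0.3196]
tool_rot: [-0.652, 0.692, 0.146, 0.273]
contact_force: [-1.2, 0.2, -0.2]
gripper_width: 0.439
```

Run:
```python
from h import *
np.set_printoptions(precision=4,suppress=True)
yaw=np.radians(-10.8);a=axis(yaw);ys=np.array([-np.sin(yaw),np.cos(yaw),0])
m=np.array([.5889,-.0075,.2248]);plan(m+.12*a,Rtool(a,ys));plan(m+.075*a,Rtool(a,ys))
st=manip.state();T=Twrist(st);np.save("w5.npy",T);f=manip.grab_frame("wrist");cv2.imwrite("pics/w5.png",f)
K=manip.calibration("wrist")["mtx"];Rt=RQ(st["tool_rot"])
print("mouth",proj(K,T,m),"barrel end",proj(K,T,st["tool_pos"]+Rt[:,1]*.052))
c=(255*(f[140:360,150:450]/255.)**.45).astype(np.uint8)
cv2.imwrite("pics/w5b.png",cv2.resize(c,None,fx=2.6,fy=2.6,interpolation=cv2.INTER_CUBIC))
```

```text
turn [ 0.07  0.04 -0.33] 0.34 shift(cur axes) [ 2.8 -2.3  0.3] shift(after turn) [ 2.8 -2.3  0.3]
turn [ 0.07  0.04 -0.33] 0.34 shift(cur axes) [ 3.  42.7  0.3] shift(after turn) [ 2.8 42.7  0.3]
mouth [[280.3243 211.1225]] barrel end [[279.7296 241.7052]]
```

View pics/w5b.png

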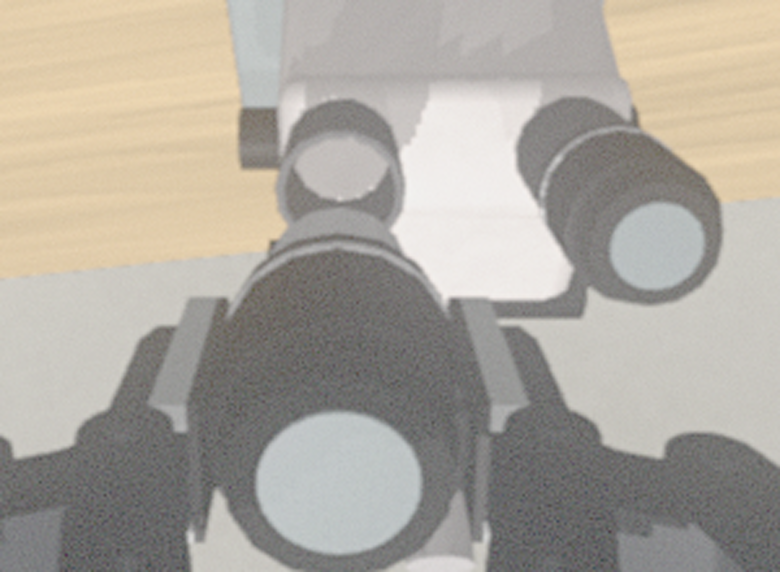

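The mouth rim spans columns 277–404 with its top at about row 130. The held eyepiece's glass is at (338,482), and the jaws hold the head squarely. I'll compare these with predictions.

Run:
```python
from h import *
np.set_printoptions(precision=1,suppress=True)
yaw=np.radians(-10.8);a=axis(yaw);ys=np.array([-np.sin(yaw),np.cos(yaw),0]);m=np.array([.5889,-.0075,.2248])
st=manip.state();Rt=RQ(st["tool_rot"]);T=np.load("w5.npy");K=manip.calibration("wrist")["mtx"]
crop=lambda P:(proj(K,T,P)-[150,140])*2.6
A=Rtool(a,ys)
circ=lambda c,r,X,Z:np.array([c+r*(np.cos(t)*X+np.sin(t)*Z) for t in np.linspace(0,2*np.pi,73)])
for r in(.019,.016):
    u=crop(circ(m,r,A[:,0],ys));print("rim",r,u.min(0),u.max(0))
g=st["tool_pos"]+Rt@[0,-.021,0];print("glass pred",crop(g),"per mm x",crop(g+.001*Rt[:,0])-crop(g))
print("head low rim top",crop(circ(st["tool_pos"]+Rt@[0,.022,0],.02,Rt[:,0],Rt[:,2])).min(0))
f=cv2.imread("pics/w5.png").astype(int).sum(2); print(f[182:200,280],f[182:200,283],f[211,250:310])
o=cv2.imread("pics/w5b.png")
for c,r,X,Z,b in((m,.019,A[:,0],ys,(0,0,255)),(m,.016,A[:,0],ys,(0,160,0)),(st["tool_pos"]+Rt@[0,.022,0],.02,Rt[:,0],Rt[:,2],(255,0,0)),(st["tool_pos"]+Rt@[0,.022,0],.015,Rt[:,0],Rt[:,2],(0,255,255)),(g,.016,Rt[:,0],Rt[:,2],(255,0,255))):
    cv2.polylines(o,[np.round(crop(circ(c,r,X,Z))).astype(int)],True,b,1)
cv2.imwrite("pics/w5c.png",o)
```

```text
rim 0.019 [272.  119.8] [405.7 247.3]
rim 0.016 [282.6 130.3] [395.1 237.6]
glass pred [[338.5 492.6]] per mm x [[0.  6.4]]
head low rim top [226.9 236.1]
[161 182 151 183 170 181 179 178 217 268 283 343 391 401 407 401 413 419] [183 178 181 171 156 163 164 201 232 267 313 364 390 410 401 407 398 396] [430 429 429 427 417 370 303 272 267 222 176 148 161 174 175 161 186 282
 353 396 413 419 407 408 411 403 397 402 404 403 393 390 397 401 386 405
 400 397 407 400 407 417 457 433 347 237 174 180 185 176 180 209 248 287
 259 356 589 673 668 659]
```

View pics/w5c.png

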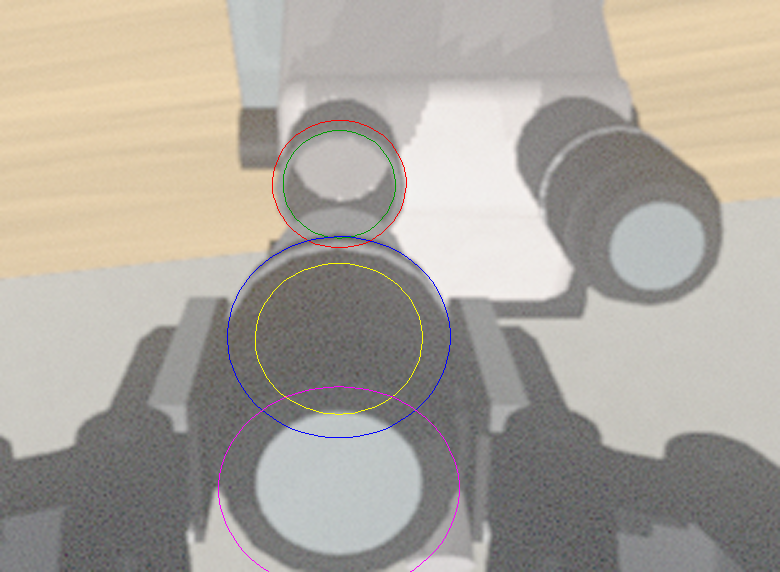

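```bash
cat > fit.py <<'E'
from h import *
np.set_printoptions(precision=4,suppress=True)
yaw=np.radians(-10.8);a=axis(yaw);ys=np.array([-np.sin(yaw),np.cos(yaw),0]);m=np.array([.5889,-.0075,.2248])
A=Rtool(a,ys);K=manip.calibration("wrist")["mtx"]
def circ(c,r,t=np.linspace(0,2*np.pi,181)): return c+r*(np.cos(t)[:,None]*A[:,0]+np.sin(t)[:,None]*ys)
def rimfit(img,T,c,r,K=K,tmin=0,tmax=2*np.pi,n=8,dy=(0,)):
    g=cv2.GaussianBlur(cv2.imread(img,0),(0,0),1.).astype(np.float32); g=np.log(g+8)
    gm=np.hypot(cv2.Sobel(g,5,1,0),cv2.Sobel(g,5,0,1)); t=np.linspace(tmin,tmax,90); best=[]
    for d in dy:
      for i in np.arange(-5,5.1,.5):
        for j in np.arange(-3,3.1,.5):
          u=proj(K,T,circ(c+A@(np.array([i,d,j])/1e3),r,t)).astype(np.float32)
          best.append((float(np.mean(cv2.remap(gm,u[None,:,0],u[None,:,1],1))),i,d,j))
    return sorted(best)[::-1][:n]
def glass(img,box):
    f=cv2.imread(img).astype(int);x,y,w,h=box;b=f[y:y+h,x:x+w]
    mk=((b[...,0]-b[...,2]>4)&(b.sum(2)>230)).astype(np.uint8); mk=cv2.morphologyEx(mk,cv2.MORPH_OPEN,np.ones((3,3)))
    c=max(cv2.findContours(mk,0,1)[0],key=cv2.contourArea);(cx,cy),ax,an=cv2.fitEllipse(c);return (cx+x,cy+y),ax,an
E
python3 - <<'E'
from fit import *
for d in(0,-5,5):
  for im,w in(("pics/w3.png","w3.npy"),("pics/w5.png","w5.npy")):
    T=np.load(w)
    # upper part only in w5 (t=pi is -x, top of picture)
    print(im,d,[tuple(np.round(b,2)) for b in rimfit(im,T,m,.019,tmin=np.pi*.45,tmax=np.pi*1.55,n=3,dy=(d,))],"bore",[tuple(np.round(b,2)) for b in rimfit(im,T,m,.016,tmin=np.pi*.45,tmax=np.pi*1.55,n=2,dy=(d,))])
print(glass("pics/w5.png",(375,205,60,60)),glass("pics/w5.png",(235,285,100,80)))
T=np.load("w5.npy");print("fitted top pred",proj(K,T,m+.076*ys+.043*a), "depth",((m+.076*ys+.043*a-T[:3,3])@T[:3,:3])[2])
st=manip.state();g=st["tool_pos"]+RQ(st["tool_rot"])@[0,-.021,0];print("held pred",proj(K,T,g),"depth",((g-T[:3,3])@T[:3,:3])[2])
E
```

```text
pics/w3.png 0 [(np.float64(1.44), np.float64(-4.5), np.float64(0.0), np.float64(-1.0)), (np.float64(1.42), np.float64(-4.5), np.float64(0.0), np.float64(-0.5)), (np.float64(1.42), np.float64(-5.0), np.float64(0.0), np.float64(-1.0))] bore [(np.float64(1.1), np.float64(0.5), np.float64(0.0), np.float64(2.5)), (np.float64(1.09), np.float64(0.5), np.float64(0.0), np.float64(2.0))]
pics/w5.png 0 [(np.float64(1.35), np.float64(-5.0), np.float64(0.0), np.float64(-1.0)), (np.float64(1.33), np.float64(-5.0), np.float64(0.0), np.float64(-0.5)), (np.float64(1.32), np.float64(-5.0), np.float64(0.0), np.float64(-1.5))] bore [(np.float64(1.09), np.float64(0.5), np.float64(0.0), np.float64(2.5)), (np.float64(1.09), np.float64(0.0), np.float64(0.0), np.float64(2.5))]
pics/w3.png -5 [(np.float64(1.34), np.float64(-5.0), np.float64(-5.0), np.float64(-1.0)), (np.float64(1.31), np.float64(-5.0), np.float64(-5.0), np.float64(-0.5)), (np.float64(1.31), np.float64(-5.0), np.float64(-5.0), np.float64(-1.5))] bore [(np.float64(1.12), np.float64(-0.5), np.float64(-5.0), np.float64(2.0)), (np.float64(1.12), n
[... 827 characters left out ...]
s/w5.png 5 [(np.float64(1.47), np.float64(-4.5), np.float64(5.0), np.float64(-1.0)), (np.float64(1.45), np.float64(-4.5), np.float64(5.0), np.float64(-0.5)), (np.float64(1.43), np.float64(-4.0), np.float64(5.0), np.float64(-0.5))] bore [(np.float64(1.09), np.float64(1.5), np.float64(5.0), np.float64(2.5)), (np.float64(1.08), np.float64(1.5), np.float64(5.0), np.float64(3.0))]
((402.23625564575195, 234.25232887268066), (30.93506622314453, 35.42654800415039), 65.8682861328125) ((279.8705368041992, 325.327392578125), (53.744014739990234, 62.54266357421875), 90.11819458007812)
fitted top pred [[403.1864 232.1102]] depth 0.2117027363395482
held pred [[280.2068 329.458 ]] depth 0.11853344795129094
```

Emit:
{"method": "apply_moves", "body": {"moves": [[1, 4.3, 0, 0.3, 0, 0, -0.3], [1, 0, 15, 0, 0, 0, 0], [1, 0, 15, 0, 0, 0, 0], [1, 0, 15, 0, 0, 0, 0], [1, 0, 10, 0, 0, 0, 0], [1, 0, 4, 0, 0, 0, 0], [1, 0, 0, 0, 0, 0, 0], [1, 0, 0, 0, 0, 0, 0]]}}

```text
time: 16.05
tool_pos: [0.5582, -0.0015, 0.277]
tool_rot: [-0.65, 0.691, 0.15, 0.277]
contact_force: [0.2, 0.3, -1.0]
gripper_width: 0.437
```

```bash
cat > chk.py <<'E'
from fit import *
st=manip.state()
print("x,y,z mm in tube axes (y=-height over mouth):",(A.T@(st["tool_pos"]-m)*1e3).round(2),"rot",R.from_matrix(A.T@RQ(st["tool_rot"])).as_rotvec(degrees=True).round(2),"F tool",(A.T@st["contact_force"]).round(2),"M",(A.T@st["ft_torque"]).round(2),st["gripper_width"].round(3),st["time"])
E
python3 chk.py
```

```text
Traceback (most recent call last):
  File "chk.py", line 3, in <module>
    print("x,y,z mm in tube axes (y=-height over mouth):",(A.T@(st["tool_pos"]-m)*1e3).round(2),"rot",R.from_matrix(A.T@RQ(st["tool_rot"])).as_rotvec(degrees=True).round(2),"F tool",(A.T@st["contact_force"]).round(2),"M",(A.T@st["ft_torque"]).round(2),st["gripper_width"].round(3),st["time"])
                                                                                                                                                                                                                                                            ^^^^^^^^^^^^^^^^^^^^^^^^^
AttributeError: 'float' object has no attribute 'round'
```

```bash
sed -i 's/st\["gripper_width"\].round(3)/st["gripper_width"]/' chk.py; python3 chk.py
```

```text
x,y,z mm in tube axes (y=-height over mouth): [  4.32 -60.72   0.11] rot [-0.04 -0.04 -0.27] F tool [-0.43  0.9   0.29] M [-0.02 -0.01  0.38] 0.43696056944489076 16.05
```

Emit:
{"method": "apply_moves", "body": {"moves": [[1, -2.8, 0, 0, 0, 0, 0.2], [1, 0, 0, 0, 0, 0, 0], [1, 0, 0, 0, 0, 0, 0], [1, 0, 0, 0, 0, 0, 0]]}}

```text
time: 16.45
tool_pos: [0.5558, -0.0011, 0.2747]
tool_rot: [-0.651, 0.692, 0.148, 0.275]
contact_force: [-0.2, 0.8, -1.1]
gripper_width: 0.442
```

```bash
python3 chk.py
python3 - <<'E'
from fit import *
T=Twrist(manip.state());f=manip.grab_frame("wrist");cv2.imwrite("pics/w6.png",f);np.save("w6.npy",T)
print(glass("pics/w6.png",(235,285,100,80)),glass("pics/w6.png",(380,190,110,120)),"fitted pred",proj(K,T,m+.076*ys+.043*a))
def crop(f,x,y,w,h,s): 
    c=(255*(f[y:y+h,x:x+w]/255.)**.45).astype(np.uint8);return cv2.resize(c,(w*s,h*s),interpolation=cv2.INTER_CUBIC)
S=manip.grab_frame("scene");D=manip.grab_frame("side")
o=np.zeros((600,800,3),np.uint8);o[:360,:400]=crop(f,230,170,100,90,4);o[:360,400:]=crop(S,262,140,100,90,4)[:,:400]
o[360:,:400]=crop(D,250,140,100,60,4)
cv2.imwrite("pics/w6b.png",o)
E
```

```text
x,y,z mm in tube axes (y=-height over mouth): [  0.96 -60.22   0.04] rot [-0.05 -0.03 -0.03] F tool [-0.88  0.67  0.74] M [0.01 0.01 0.33] 0.44151577951777915 16.45
((279.9134979248047, 325.1876449584961), (54.02370834350586, 62.69246292114258), 90.20571899414062) ((445.5717315673828, 272.4409637451172), (41.600486755371094, 49.67961502075195), 67.26856994628906) fitted pred [[446.811  269.7695]]
```

View pics/w6b.png

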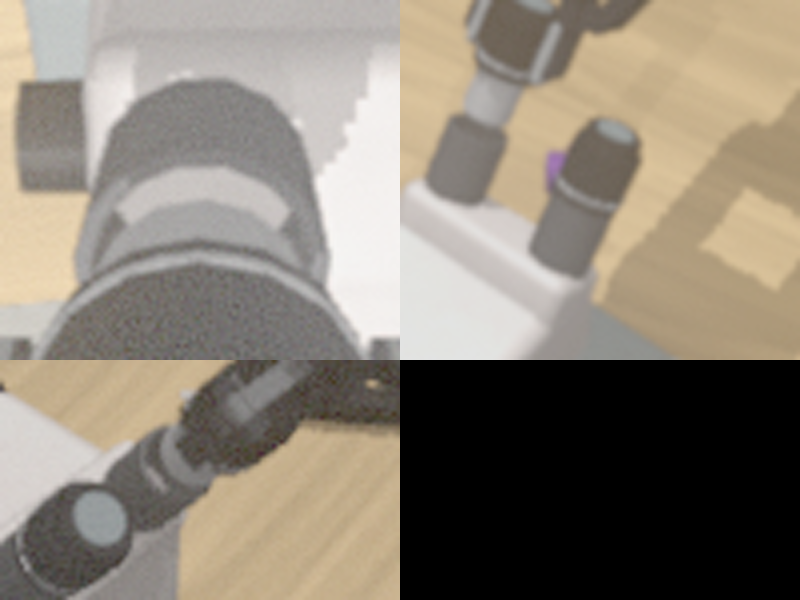

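The barrel lines up with the open bore in all three crops, and the fitted glass again reads about 1.2 mm toward tool +x. I'll insert slowly and watch the force.

Emit:
{"method": "apply_moves", "body": {"moves": [[1, 0.7, 3, 0, 0, 0, 0], [1, 0, 3, 0, 0, 0, 0], [1, 0, 3, 0, 0, 0, 0], [1, 0, 2, 0, 0, 0, 0], [1, 0, 2, 0, 0, 0, 0], [1, 0, 0, 0, 0, 0, 0]]}}

```text
time: 17.2
tool_pos: [0.5636, -0.0027, 0.2636]
tool_rot: [-0.651, 0.692, 0.148, 0.275]
contact_force: [-1.2, 0.4, -0.7]
gripper_width: 0.438
```

```bash
python3 chk.py
```

```text
x,y,z mm in tube axes (y=-height over mouth): [  1.18 -46.57  -0.05] rot [-0.06 -0.03  0.05] F tool [-1.44 -0.19  0.12] M [ 0.04 -0.01  0.35] 0.43799410112777076 17.2
```

Barrel about 5 mm in with no axial force; continuing.

Emit:
{"method": "apply_moves", "body": {"moves": [[1, 0, 3, 0, 0, 0, 0], [1, 0, 3, 0, 0, 0, 0], [1, 0, 3, 0, 0, 0, 0], [1, 0, 3, 0, 0, 0, 0], [1, 0, 0, 0, 0, 0, 0], [1, 0, 0, 0, 0, 0, 0]]}}

```text
time: 17.8
tool_pos: [0.5704, -0.004, 0.2541]
tool_rot: [-0.651, 0.692, 0.148, 0.275]
contact_force: [0.4, -0.0, -0.4]
gripper_width: 0.44
```

```bash
python3 chk.py
```

```text
x,y,z mm in tube axes (y=-height over mouth): [  1.37 -34.82   0.01] rot [-0.05 -0.03  0.02] F tool [0.05 0.53 0.06] M [0.04 0.02 0.34] 0.43968495967289545 17.8
```

Emit:
{"method": "apply_moves", "body": {"moves": [[1, 0, 3, 0, 0, 0, 0], [1, 0, 3, 0, 0, 0, 0], [1, 0, 2, 0, 0, 0, 0], [1, 0, 2, 0, 0, 0, 0], [1, 0, 0, 0, 0, 0, 0], [1, 0, 0, 0, 0, 0, 0]]}}

```text
time: 18.4
tool_pos: [0.5761, -0.0051, 0.246]
tool_rot: [-0.651, 0.692, 0.148, 0.275]
contact_force: [-0.2, -0.2, -0.7]
gripper_width: 0.442
```

```bash
python3 chk.py
```

```text
x,y,z mm in tube axes (y=-height over mouth): [  1.47 -24.9   -0.02] rot [-0.05 -0.03  0.01] F tool [-0.5   0.49 -0.22] M [0.01 0.01 0.33] 0.44239931326110593 18.4
```

Emit:
{"method": "apply_moves", "body": {"moves": [[1, 0, 1, 0, 0, 0, 0], [1, 0, 1, 0, 0, 0, 0], [1, 0, 1, 0, 0, 0, 0], [1, 0, 0, 0, 0, 0, 0]]}}

```text
time: 18.8
tool_pos: [0.5777, -0.0054, 0.2435]
tool_rot: [-0.651, 0.692, 0.148, 0.275]
contact_force: [-0.6, -0.2, 0.0]
gripper_width: 0.438
```

```bash
python3 chk.py
```

```text
x,y,z mm in tube axes (y=-height over mouth): [  1.36 -21.83  -0.03] rot [-0.05 -0.03  0.02] F tool [-0.46 -0.36 -0.32] M [-0.01 -0.01  0.34] 0.4380474686802466 18.8
```

Emit:
{"method": "apply_moves", "body": {"moves": [[1, 0, 0.7, 0, 0, 0, 0], [1, 0, 0.7, 0, 0, 0, 0], [1, 0, 0.6, 0, 0, 0, 0], [1, 0, 0, 0, 0, 0, 0]]}}

```text
time: 19.2
tool_pos: [0.5784, -0.0055, 0.243]
tool_rot: [-0.651, 0.692, 0.148, 0.275]
contact_force: [-12.1, 0.3, 6.3]
gripper_width: 0.436
```

```bash
python3 chk.py
```

```text
x,y,z mm in tube axes (y=-height over mouth): [  1.69 -20.99  -0.01] rot [-0.06 -0.05  0.07] F tool [ -6.18 -11.99  -1.93] M [-0.1  -0.    1.15] 0.4358982132224404 19.2
```

Axial force rises to 12 N at the expected depth, so it is seated. Release a little, then back off along the axis.

Emit:
{"method": "apply_moves", "body": {"moves": [[-0.3, 0, 0, 0, 0, 0, 0], [-0.3, 0, 0, 0, 0, 0, 0], [-0.3, 0, 0, 0, 0, 0, 0], [-0.3, 0, 0, 0, 0, 0, 0], [-0.3, 0, -5, 0, 0, 0, 0], [-0.3, 0, -10, 0, 0, 0, 0], [-0.3, 0, -20, 0, 0, 0, 0], [-0.3, 0, -30, 0, 0, 0, 0], [-0.3, 0, -30, 0, 0, 0, 0], [-0.3, 0, 0, 0, 0, 0, 0], [-0.3, 0, 0, 0, 0, 0, 0]]}}

```text
time: 20.3
tool_pos: [0.5254, 0.0048, 0.3212]
tool_rot: [-0.651, 0.691, 0.149, 0.276]
contact_force: [-0.1, -0.2, -0.2]
gripper_width: 0.648
```

```bash
python3 chk.py
python3 - <<'E'
from fit import *
np.set_printoptions(precision=2,suppress=True)
T=Twrist(manip.state());f=manip.grab_frame("wrist");cv2.imwrite("pics/w7.png",f)
for n,P in(("fitted",m+.076*ys+.043*a),("new",m+.043*a)):
    p=proj(K,T,P)[0];b=(int(p[0]-35),int(p[1]-35),70,70)
    print(n,p,glass("pics/w7.png",b),"depth",((P-T[:3,3])@T[:3,:3])[2])
def crop(f,x,y,w,h,s): 
    c=(255*(f[y:y+h,x:x+w]/255.)**.45).astype(np.uint8);return cv2.resize(c,(w*s,h*s),interpolation=cv2.INTER_CUBIC)
S=manip.grab_frame("scene");D=manip.grab_frame("side");cv2.imwrite("pics/S7.png",S);cv2.imwrite("pics/D7.png",D)
o=np.zeros((600,800,3),np.uint8);o[:360,:400]=crop(f,230,130,200,180,2);o[:360,400:]=crop(S,242,140,100,90,4)
o[360:,:400]=crop(D,240,140,100,60,4);o[360:,400:640]=crop(S,200,120,60,60,4)
cv2.imwrite("pics/w7b.png",o)
Sc=cam("scene");Dc=cam("side")
for n,P in(("fitted",m+.076*ys+.043*a),("new",m+.043*a)):
    for im,C in(("pics/S7.png",Sc),("pics/D7.png",Dc)):
        p=proj(*C,P)[0]
        try: print(n,im,p,glass(im,(int(p[0]-12),int(p[1]-12),24,24)))
        except Exception as e: print(n,im,p,"none")
E
```

```text
x,y,z mm in tube axes (y=-height over mouth): [   2.31 -116.11    0.15] rot [-0.03 -0.03 -0.15] F tool [-0.13  0.17 -0.22] M [-0.05 -0.02  0.31] 0.6479340446142622 20.3
fitted [404.25 224.29] ((403.14054107666016, 226.43223571777344), (30.969745635986328, 35.19514465332031), 67.21693420410156) depth 0.20856111965757487
new [279.56 224.33] ((282.28931045532227, 224.80332946777344), (23.898597717285156, 34.62228012084961), 153.59519958496094) depth 0.20862482278394115
fitted pics/S7.png [315.98 172.6 ] none
fitted pics/D7.png [275.01 179.66] ((275.3874921798706, 179.83812522888184), (7.926028251647949, 9.509132385253906), 107.75920104980469)
new pics/S7.png [288.99 155.09] none
new pics/D7.png [306.76 156.99] none
```

The viewing limit is reached, so I'll check numerically by fitting both glass discs from brightness.

Run:
```python
from fit import *
np.set_printoptions(precision=2,suppress=True)
f=cv2.imread("pics/w7.png");g=cv2.GaussianBlur(cv2.cvtColor(f,6),(0,0),1)
b=g[190:262:3,245:317:3]
print("\n".join(" ".join(f"{v:3d}" for v in r) for r in b))
for c in((403,226),(280,226)):
    for th in (50,65,80):
        mk=(g>th).astype(np.uint8);n,l,s,ct=cv2.connectedComponentsWithStats(mk);k=l[c[1],c[0]]
        cc=max(cv2.findContours((l==k).astype(np.uint8),0,1)[0],key=cv2.contourArea);print(c,th,s[k],cv2.fitEllipse(cc))
for n,b in(("S",(205,125,55,55)),("D",(360,165,75,60))):
    i=cv2.imread(f"pics/{n}7.png",0);j=cv2.imread(f"pics/{'scene' if n=='S' else 'side'}0.png",0);x,y,w,h=b
    d=((j[y:y+h,x:x+w].astype(int)-i[y:y+h,x:x+w])>50);q=np.argwhere(d).mean(0)[::-1]+[x,y];print("plug blob",n,d.sum(),onz(*cam("scene" if n=="S" else "side"),q,.03))
```

```text
62  60  61  60 106  63  42  44  43  44  43  44  43  43  44  45  44  46  60  94 178 201 199 198
 59  59  58  77  94  43  42  44  46  47  44  45  45  47  47  46  46  46  47  97 195 202 200 200
 51  50  52  91  53  45  48  45  44  43  43  43  44  46  44  46  47  47  46  56 163 203 202 201
104 103 105  69  46  53  50  45  44  44  43  44  45  45  46  47  47  49  49  47 100 199 204 202
145 145 135  56  57  52  44  44  45  48  50  49  49  50  48  48  45  48  48  48  70 188 206 205
142 143 103  54  54  45  48  49  51  52  52  51  53  53  53  52  50  49  49  51  60 179 208 206
141 138  78  57  47  46  50  52  52  53  61  67  65  57  55  54  54  52  49  50  56 165 209 208
144 135  70  52  46  52  50  54  78 112 129 134 130 118  89  60  55  55  52  50  54 136 206 207
145 129  65  48  51  54  55  98 135 138 138 137 135 136 133 112  66  54  55  53  53 106 196 197
147 115  61  49  51  53  88 137 138 138 138 138 136 135 136 135 109  58  57  55  52  80 185 194
149 105  60  51  53  59 125 138 139 138 138 136 136 136 135 135 133  81  57  57  55  74 189 200
152 117  63  53  51  75 137 138 139 138 138 1
[... 1441 characters left out ...]
.24928665161133, 38.449745178222656), 64.14107513427734)
(403, 226) 80 [385 210  37  34 995] ((403.3630676269531, 226.4341583251953), (32.610137939453125, 36.92231750488281), 64.24507904052734)
(280, 226) 50 [     0      0    560    391 182602] ((278.4281311035156, 172.02377319335938), (397.5268859863281, 700.121826171875), 90.32144927978516)
(280, 226) 65 [ 260  208   39   37 1105] ((278.6983337402344, 226.16302490234375), (35.50589370727539, 37.790523529052734), 96.90278625488281)
(280, 226) 80 [ 260  209   38   35 1025] ((278.6642761230469, 226.15338134765625), (34.1118049621582, 36.45503616333008), 92.97974395751953)
plug blob S 179 [ 0.46 -0.24  0.03]
plug blob D 255 [ 0.45 -0.24  0.03]
```

Both glass discs show the same offset from prediction, (−0.9, +1.8) px against (−0.9, +2.1) px, and the same size. So the loose eyepiece sits exactly as the fitted one does. Handing in.

```bash
python3 -c "
from plant import manip
print(manip.job_done(), manip.state()['time'])"
```

```text
the job is handed in; nothing more can be done
the job is handed in; nothing more can be done
```

I pulled the plug out of the right-hand tube, set it down in the tray and let go. I then gripped the loose eyepiece by its head and pushed it into the freed tube until it stopped. After that I opened the jaws, backed off about 95 mm along the tube's axis and handed the job in at about 20.5 s; no verdict was reported.

**Eyepiece:** while held, there was no notable force until the shoulder met the rim, where the axial push rose to about 12 N. In the last wrist picture its end glass is offset from the prediction by (−0.9, +1.8) px. The fitted eyepiece shows (−0.9, +2.1) px at nearly the same size, so both sit alike.

**Plug:** I saw it standing upright in the tray after release. The last scene and side pictures put it at about (0.455, −0.24), well inside the walls.

**Gripper:** it read no contact force at the end. I moved nothing else; the last pictures were not checked for the objective, screwdriver and jar.

**Checks that disagreed or failed:**
- The wrist camera read about 1–1.5 mm toward tool x compared with the fixed cameras, so I shifted the insertion about 1.5 mm that way.
- An automatic edge fit of the tube rim locked onto the tube's outline, so I dropped it.
- The final check of the eyepiece was by numbers only, because the 12-picture limit was used up. In the scene picture, and for the new eyepiece in the side picture, the glass was not detected.

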